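Seat the pounding board and lock the toggle clamp

ROBOT

A 7-joint arm with a two-finger parallel gripper is mounted at the origin on a cart in front of the work surface, level with it; the furniture and walls round the work are solid. World frame = base frame: x ahead of the robot, y to its left, z up, the work surface at z = 0. Lengths are in m, angles in degrees, forces in N, time in s.
With the tool pointing down it reaches from about 0.425 to 0.95 m from the base axis. Payload 4.7 kg.
Tool frame: the origin (TCP) lies between the finger pads; the fingertips stand 17 mm ahead of it and the grasp point (between the pads) lies 2 mm behind it; z points along the fingers, y is the line along which they close (so a half turn about z gives the same grasp; the last joint's range is limited). The gripper opens to 87 mm and grips with 3 to 60 N. Pads are 19 mm wide; open, the fingers measure 117 mm over their backs; the gripper's body (75 mm by 190 mm) begins 51 mm behind the grasp point.
Start: joints at [66.526, 26.849, -2.785, 87.806, 1.381, 65.374, -4.715], TCP at [0.251, -0.627, 0.217] pointing down, gripper open.
Joint ranges: [-148.3, 148.3], [-19.14, 114.17], [-79.39, 73.82], [5.75, 140.21], [-59.74, 239.74], [12.07, 113.84], [-152.46, 152.46]. Speed limits (degrees/s): [147.25, 147.25, 180, 180, 180, 180, 180].

INTERFACE

Orientations are given as a 3x3 rotation matrix whose columns are the frame's x, y, z axes.
In Python, from plant import bot, viewer, sign_off gives the robot as it stands.
- The arm moves only by the tool drive_tool, never from a script. Its argument "increments" is a list of rows, each an object with "linear": the shift along the tool's x, y, z in m, a list of three; "roll": the turn about the tool's z in degrees. A call has 1 to 10 rows; each row is the pose to reach, as a shift and turn from the pose commanded when the call began, along the tool's axes at that moment; what a row does not reach only later rows make up. A row lasts 1/12 s, in which the tool goes at most 41.7 mm and 7.16 degrees, less where a joint would pass 70% of its speed; a pose out of reach is approached as far as the arm can. A call with a gripper value outside its range is refused whole. "gripper" is the closure, from 0 (fully open) to 1 (shut), set as the call begins (left out, the last holds). The fingers move at their own pace and stop on an object; "squeeze" is the grip in N (left out, the last holds). Time passes only in rows, so rows that repeat a pose let the fingers close. It gives the time, the measured TCP pose, the force, the opening and the grip force at its end, in the units of the state.
- bot.get_state(): the state, without advancing time (a new reading comes with each control period).
- viewer.camera(name): name is "scene" or "top" or "wrist"; returns (picture, depth): 384x512x3 uint8, red, green, blue; 384x512 float32, m along the optical axis (not along the pixel's ray), 0 where there is no reading.
- viewer.calibration(name): a dict with "fx", "fy", "cx", "cy" (pixels), "k1" (the pictures are not rectified: a ray, as slopes to the right and down, at radius r is drawn at 1 + k1 r^2 times it, then the intrinsics apply), "rvec" (rotation vector, rad) and "tvec" (3), from world to camera coordinates, as OpenCV has them; the wrist camera has in their place "hand_eye" (4x4, takes a point from camera to tool coordinates, whose origin is the TCP and whose axes are the flange's). Camera axes: x right, y down, z forward; pixel columns grow to the right and rows downward; lengths in m; the calibration is good to about 2 mm. A picture is of the moment at which its call begins: read the wrist's pose just before it. calibration takes no time and is no camera call.
- sign_off(): hands the job in; it is judged then, once.
The state is a dict: "time": time; "joint_pos": joint angles; "qd": joint speeds; "joint_efforts": joint torques, N m; "position": TCP position; "ee_rot": TCP orientation; "wrist_force": force on the tool from outside, world axes, zero at the start; "wrist_torque": the same for the moment, N m; "grip_width": finger opening in m; "grip_force": force on a finger pad.
Only numpy, scipy, OpenCV 4.12 (cv2) and the standard library are available. Lean on these libraries where they do the work, as an engineer would, in place of code of your own. Each camera call takes 0.05 s, during which the arm holds its last target. There are 200 camera calls.

TASK

Ready the pounding board for punching: push the white board along the channel of the holding fixture until it sits fully home against the end stop, then press the black-gripped lever of the toggle clamp over its dead point until it snaps down and stays locked, so that the rubber foot clamps the board. Only push the board, never lift it, and leave all the other things where they are.

Things in the scene. Friction and masses are not known exactly. Their poses are not given: they have to be found in the camera images.
- fixture: Fixture fixed to the table: plywood base 12 mm thick (x -68 to 130, y -95 to 100 mm in its frame) with a channel along y, 114 mm wide, between two aluminium fences 10 mm wide and 10 mm above the base. Channel's -y end open, +y end closed by the stop. Origin: table height, under mid-channel; z up; x roughly away from the robot, y to its left, turned by its yaw. Toggle clamp behind the far (+x) fence.
- end_stop (a point): Middle of the inner face of the end stop (0, 85, 20 mm in the fixture's frame), an aluminium bar 114 mm long across the channel that rises 16 mm above the base.
- board: White plastic board 110 x 162 x 12 mm, 0.14 to 0.3 kg, loose, flat on the base in the channel, 162 mm side along the fixture's y. It starts 30 to 55 mm short of the stop; its -y end sticks out of the channel over the edge of the base and can be pushed there on the end face (12 to 24 mm above the table). Origin: centre of underside; y along the 162 mm side.
- board_seat (a point): Point on the fixture's base where the board's origin lies when the board touches the end stop (0, +4, +12 mm in the fixture's frame).
- clamp_pivot (a point): Middle of the lever's hinge pin (45, -30, 103 mm in the fixture's frame), between two upright steel cheek plates (32 mm over their outsides, up to 116 mm above the table). The pin runs along the fixture's y; the lever swings in the fixture's x-z plane.
- handle_press (a point): Point on the centre line of the lever's round black grip, 85 mm from the pin; moves with the lever. The grip has radius 9 mm and reaches from 36 to 121 mm from the pin; the steel bar below it has radius 5.5 mm.
- clamp_lever (a joint): Lever angle (rad). The grip rises 1.2 minus this value above level, towards the fixture's +x; the angle grows as the lever is pushed away (+x) and down. Starts fully raised, at 0; the foot meets the board at about 0.5, and from there the lever springs back if let go. Dead point 0.9; past it it snaps by itself to its stop at 1.15, locked, grip nearly level. Takes about 4 to 8 N at the grip.
- clamp_foot: Spring-loaded rubber foot, 20 mm across, at the end of the clamp's pressing arm, over the channel (about 10, -30 mm in the fixture's frame when down). While the lever is up it is about 20 mm clear of the board; it comes down on it as the lever is pushed over. Origin: on the arm's centre line, 31 mm above the foot's underside.
- beeswax: Yellow-brown block of beeswax, 34 x 52 x 19 mm, loose on the fixture's base behind the far fence, beside the clamp; to be left alone. Origin: centre of its underside.
- pricking_iron: Steel pricking iron with four teeth, 24 x 102 x 10 mm, loose on the table to the left of the fixture; to be left alone. Origin: centre of its underside.
- bone_folder: Flat bone folder, 22 x 136 x 6 mm, loose on the table; to be left alone. Origin: centre of its underside.
- edge_beveler: Edge beveler with a turned wooden handle, 19 x 147 x 19 mm, loose on the table; to be left alone. Origin: centre of its underside.
- thread_spool: Spool of black thread, 44 x 53 x 36 mm, loose on the table at the right; to be left alone. Origin: centre of its underside.
- mallet: Rawhide mallet, 72 x 204 x 46 mm, loose on the table; to be left alone. Origin: centre of its underside.

How it is judged (in metres and radians):
On the way, in this order (a step that is already met when the one before it is completed fails the run):
1. the board is home against the end stop (within 3 mm) (y of board in the frame of fixture above 0.001 m), for 0.2 s.
2. the lever is past its dead point and in its lock (value of joint clamp_lever above 1.08 rad), for 0.2 s.
At the end, for the whole second after the job is handed in: The board lies flat in the channel within 3 mm of the end stop and at rest, the lever stands locked (joint above 1.08 of 1.15) by itself, and the rubber foot presses on the board with more than 5 N (y of board in the frame of fixture above 0.001 m and z of board in the frame of fixture below 0.015 m and angle between board's own z axis and vertical below 0.03 rad and value of joint clamp_lever above 1.08 rad and contact force between clamp_foot and board above 5 N and linear speed of board below 0.01 m/s); the robot touches nothing.
It fails at once if the board is lifted off the fixture's base (more than 8 mm) or tipped (z of board in the frame of fixture above 0.02 m or angle between board's own z axis and vertical above 0.12 rad).
It fails at once if another thing on the table or the fixture is moved by more than 20 mm (distance of any of beeswax, pricking_iron, bone_folder, edge_beveler, thread_spool, mallet from where it was at the start of the episode above 0.02 m).
It also fails if it takes over 48 s, if anything falls off the work surface, if the arm or the gripper's body presses on something with over 40 N, if the wrist force passes 120 N, or if a joint passes its speed limit or range.

## Working session

There is one attempt and no reset: what is moved stays moved. The work goes in short steps, Python scripts to look and compute and a tool call to move; the robot and the scene stay as the last step left them, time stands still between calls to the robot, and variables do not carry over. Pictures are saved under pics/ and viewed, at most 10 in all, crops included, and the job is handed in when it is done.

Besides the shell and the picture viewer there is one more tool, called after "Emit:" as name(argument=value, ...), one argument or row to a line, values as JSON. drive_tool: Moves the arm, as the interface text tells. Its arguments: {"type":"object","properties":{"increments":{"type":"array","items":{"type":"object","properties":{"linear":{"type":"array","items":{"type":"number"}},"roll":{"type":"number"}}}},"gripper":{"type":"number"},"squeeze":{"type":"number"}},"required":["increments"]}

```bash
mkdir -p pics; python3 - <<'E'
from plant import bot, viewer
import cv2,numpy as np
s=bot.get_state();print(s)
for n in("scene","top"):
    p,d=viewer.camera(n);cv2.imwrite(f"pics/{n}0.png",p[:,:,::-1]);np.savez(f"{n}0.npz",p=p,d=d);print(n,viewer.calibration(n))
print(viewer.calibration("wrist"))
E
```

```text
{'time': 0.0, 'joint_pos': array([66.52757579, 26.89623775, -2.78357465, 87.87193545,  1.38184933,
       65.37370242, -4.71531382]), 'qd': array([-0.0316846 ,  0.04813279, -0.01003199, -0.08259563,  0.03459992,
        0.02792287, -0.00431505]), 'joint_efforts': array([ 1.00615351e-03, -5.07970262e+01, -8.05239240e-02, -2.36150694e+01,
       -6.14865054e-02,  3.79554089e-02,  1.72058426e-04]), 'position': array([ 0.25063474, -0.62611079,  0.21632518]), 'ee_rot': array([[ 9.28367389e-01,  3.71662985e-01, -7.84813055e-04],
       [ 3.71663803e-01, -9.28365802e-01,  1.71934935e-03],
       [-8.95750902e-05, -1.88787447e-03, -9.99998214e-01]]), 'wrist_force': array([-0.85482108, -0.18193391,  0.15581732]), 'wrist_torque': array([0.01148192, 0.01897149, 0.03226445]), 'grip_force': 0.0, 'grip_width': 0.08651038525591803}
scene {'fx': 348.87904451174137, 'fy': 348.87904451174137, 'cx': 257.8073987724547, 'cy': 191.63533323015102, 'k1': -0.04798178451998751, 'rvec': array([ 2.24121474, -0.89075505,  0.33344746]), 'tvec': array([-0.45195833,  0.39949712,  0.73061198])}
top {'fx': 499.6394743378319, 'fy': 499.6394743378319, 'cx': 254.3137051235782, 'cy': 199.00936670262053, 'k1': 0.025533785543797607, 'rvec': array([ 2.15335825, -2.16883638,  0.1091691 ]), 'tvec': array([0.00826873, 0.64681275, 1.45788747])}
{'fx': 266.86466779429327, 'fy': 266.86466779429327, 'cx': 252.91989193454032, 'cy': 189.8160088047593, 'k1': -0.047673227959015546, 'hand_eye': array([[ 1.15111375e-03, -9.63904548e-01, -2.66245557e-01,
         7.30701765e-02],
       [ 9.99999176e-01,  1.26080071e-03, -2.41050927e-04,
         9.49966869e-04],
       [ 5.68032673e-04, -2.66245060e-01,  9.63905206e-01,
        -1.65419786e-01],
       [ 0.00000000e+00,  0.00000000e+00,  0.00000000e+00,
         1.00000000e+00]])}
```

View pics/scene0.png

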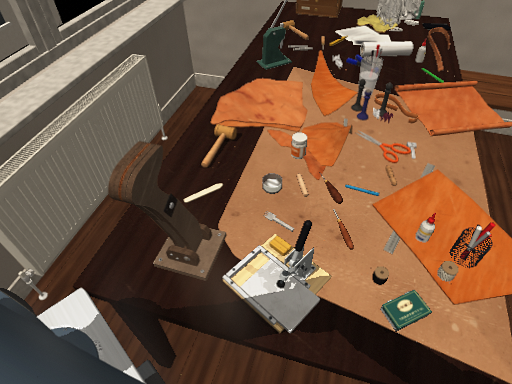

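View pics/top0.png

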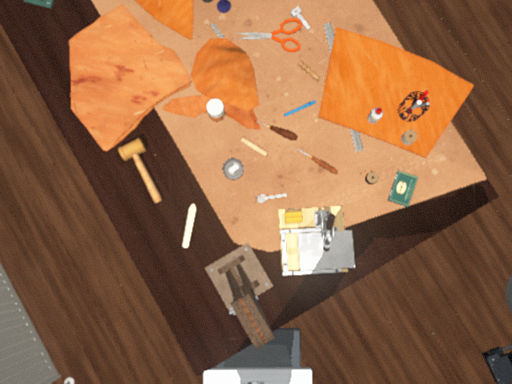

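The scene view shows the fixture at about (277,283), with its lever grip at (303,235). The top view shows it at about (316,242), with the board's light grey/white area extending right to (354,250). A brown stitching-clamp-like obstacle stands at (240,285). Next I'll enlarge the fixture and measure it.

```bash
cat > h.py <<'E'
import numpy as np,cv2
from plant import bot,viewer
def cal(n):
    c=viewer.calibration(n);K=np.array([[c['fx'],0,c['cx']],[0,c['fy'],c['cy']],[0,0,1]]);D=np.array([c['k1'],0,0,0.])
    if 'rvec' in c: R=cv2.Rodrigues(c['rvec'])[0];t=np.array(c['tvec'])
    else:
        s=bot.get_state();H=np.array(c['hand_eye']);Rw=s['ee_rot']@H[:3,:3];tw=s['ee_rot']@H[:3,3]+s['position'];R=Rw.T;t=-R@tw
    return K,D,R,t
def ray(n,px,C=None):
    K,D,R,t=C or cal(n);u=cv2.undistortPoints(np.array(px,float).reshape(-1,1,2),K,D)[:,0]
    return -R.T@t,np.c_[u,np.ones(len(u))]@R
def onplane(n,px,z,C=None):
    o,d=ray(n,px,C);return o+d*((z-o[2])/d[:,2])[:,None]
def proj(n,P,C=None):
    K,D,R,t=C or cal(n);return cv2.projectPoints(np.array(P,float).reshape(-1,1,3),cv2.Rodrigues(R)[0],t,K,D)[0][:,0]
def cloud(n,d,C=None):
    v,u=np.nonzero(d>0);K,D,R,t=C or cal(n);w=cv2.undistortPoints(np.c_[u,v].astype(float).reshape(-1,1,2),K,D)[:,0]
    return (np.c_[w,np.ones(len(w))]*d[v,u][:,None]-t)@R,u,v
E
python3 - <<'E'
from h import *
print(proj("top",[[0,0,0],[.25,-.627,.2],[.5,0,0],[.5,.1,0]]))
a=np.load("top0.npz")['p'][195:290,265:370];b=np.load("scene0.npz")['p'][210:340,210:340]
cv2.imwrite("pics/c1.png",np.hstack([cv2.resize(a,(442,400),interpolation=cv2.INTER_CUBIC),cv2.resize(b,(358,400),interpolation=cv2.INTER_CUBIC)])[:,:,::-1])
print(onplane("top",[[282,275],[354,270],[354,232],[280,208],[342,206],[257,198],[372,177],[190,226],[240,270],[264,290]],.02))
d=np.load("top0.npz")['d']
P,u,v=cloud("top",d);m=(P[:,2]>.05)&(P[:,0]>.2)&(P[:,0]<.75)&(abs(P[:,1])<.5)
import collections
m2=m&(u<275);print("vise",P[m2].min(0),P[m2].max(0)); m3=m&(u>275);print("clamp",P[m3].min(0),P[m3].max(0))
E
```

```text
[[257.16176676 421.79591775]
 [502.73055635 345.16499024]
 [255.94293916 248.51185592]
 [222.91640201 248.74165101]]
[[ 0.42111496 -0.07686824  0.02      ]
 [ 0.43462401 -0.29028713  0.02      ]
 [ 0.54705437 -0.29359888  0.02      ]
 [ 0.62071605 -0.07343412  0.02      ]
 [ 0.62537989 -0.25988078  0.02      ]
 [ 0.65155855 -0.00437264  0.02      ]
 [ 0.71278156 -0.35254884  0.02      ]
 [ 0.5684639   0.19751213  0.02      ]
 [ 0.43657919  0.04773031  0.02      ]
 [ 0.37759482 -0.02308054  0.02      ]]
vise [ 0.27541285 -0.04094404  0.05028382] [0.47800427 0.11045714 0.41333854]
clamp [ 0.49087462 -0.2176773   0.05020159] [ 0.59869543 -0.18286099  0.22146413]
```

View pics/c1.png

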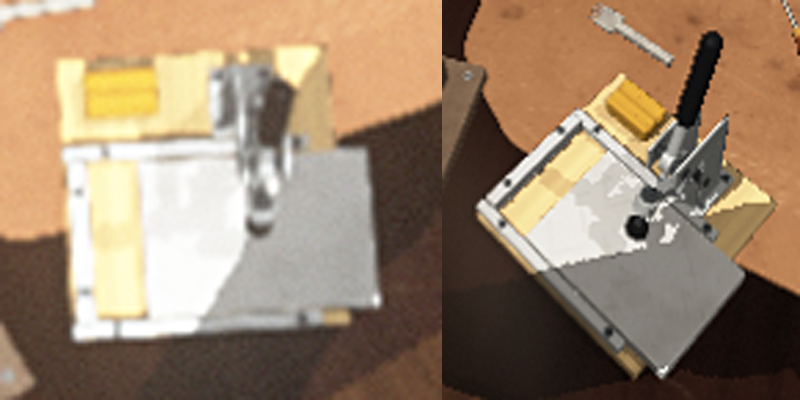

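Crop: the base's far corners are at (57,60) and (328,45), near-left at (75,340) and near-right at (350,322). The board's free end runs (366,148)–(379,305), the stop's inner edge is at about x 91–98, and the beeswax is at (121,92). I'll fit the fixture pose from these.

```bash
python3 - <<'E'
from h import *
f=lambda a:np.array(a,float)/4.21+[265-.4,195-.4]
b=onplane("top",f([[57,60],[328,45],[75,340],[350,324]]),.012)[:,:2]
F=np.array([[.13,.1],[.13,-.095],[-.068,.1],[-.068,-.095]])
def fit(F,b):
    H=(F-F.mean(0)).T@(b-b.mean(0));y=np.arctan2(H[0,1]-H[1,0],H[0,0]+H[1,1]);R=np.array([[np.cos(y),-np.sin(y)],[np.sin(y),np.cos(y)]])
    t=b.mean(0)-R@F.mean(0);return y,R,t
y,R,t=fit(F,b);print("yaw",np.degrees(y),"t",t,"res mm",1e3*((F@R.T+t)-b).round(4))
e=onplane("top",f([[366,148],[379,305],[137,160],[145,322]]),.024)[:,:2]
print("board corners fix",((e-t)@R*1e3).round(1))
s=onplane("top",f([[90,162],[98,318]]),.028)[:,:2];print("stop",((s-t)@R*1e3).round(1))
# depth check
d=np.load("top0.npz")['d'];P,u,v=cloud("top",d)
Q=np.c_[(P[:,:2]-t)@R,P[:,2]]
m=(abs(Q[:,0])<.04)&(Q[:,1]<0)&(Q[:,1]>-.15);m&=(Q[:,2]<.05)&(Q[:,2]>.01);print("board z",np.median(Q[m,2]),"ymin",np.percentile(Q[m,1],1))
m=(Q[:,2]>.12)&(abs(Q[:,0]-.08)<.1)&(abs(Q[:,1]+.03)<.05);print("grip pts",Q[m].mean(0),Q[m].min(0),Q[m].max(0))
for r in (.036,.085,.121):
  print(r,(np.array([.045+r*np.cos(1.2),-.03])@R.T+t),.103+r*np.sin(1.2), proj("top",[*(np.array([.045+r*np.cos(1.2),-.03])@R.T+t),.103+r*np.sin(1.2)]),proj("scene",[*(np.array([.045+r*np.cos(1.2),-.03])@R.T+t),.103+r*np.sin(1.2)]))
# table clutter near -y side
w=lambda x,y:np.array([x,y])@R.T+t
for p in [(0,-.2),(0,-.13),(0,-.092),(.045,-.03),(.13,-.03)]:print(p,w(*p))
E
```

```text
yaw 2.9183137729291158 t [ 0.49335601 -0.17468622] res mm [[-0.8 -0.1]
 [-0.3 -0.1]
 [ 0.6  0.2]
 [ 0.4  0. ]]
board corners fix [[  54.5 -113.9]
 [ -55.9 -114.2]
 [  55.4   48.4]
 [ -58.4   50.5]]
stop [[ 55.7  82. ]
 [-53.6  83.5]]
board z 0.024664002353374643 ymin -0.11308607843143119
grip pts [ 0.07017368 -0.02812694  0.18334292] [ 0.04550968 -0.04453149  0.12046965] [ 0.10096394 -0.02052991  0.22146413]
0.036 [ 0.55285298 -0.20169212] 0.13655340709482014 [[328.55107094 228.27701613]] [[296.84813574 250.83370108]]
0.085 [ 0.57058548 -0.20078815] 0.18222332230721422 [[330.42841688 220.77743527]] [[303.48166558 234.05838689]]
0.121 [ 0.58361344 -0.200124  ] 0.21577672940203438 [[331.88794894 214.94967361]] [[308.6315562 221.0068   ]]
(0, -0.2) [ 0.50353844 -0.37442684]
(0, -0.13) [ 0.49997459 -0.30451762]
(0, -0.092) [ 0.49803993 -0.2665669 ]
(0.045, -0.03) [ 0.53982502 -0.20235626]
(0.13, -0.03) [ 0.62471478 -0.19802873]
```

```bash
cat >> h.py <<'E'
yaw=np.radians(2.918);FR=np.array([[np.cos(yaw),-np.sin(yaw),0],[np.sin(yaw),np.cos(yaw),0],[0,0,1]]);FT=np.array([.49336,-.17469,0])
def W(p): return FR@(np.array(p)/1e3)+FT
def go(*ps):
    s=bot.get_state();p=s['position'];print("fix pos mm",(FR.T@(p-FT)*1e3).round(1),"t",s['time'])
    for q in ps: print(q,(s['ee_rot'].T@(W(q)-p)).round(4))
E
python3 -c "
from h import *
go((-30,-150,150),(-30,-150,32),(-30,-130,32),(-30,-94,32))"
```

```text
fix pos mm [-265.3 -438.5  216.4] t 0.1
(-30, -150, 150) [ 0.3161 -0.1966  0.0667]
(-30, -150, 32) [ 0.3161 -0.1964  0.1847]
(-30, -130, 32) [ 0.3226 -0.2153  0.1848]
(-30, -94, 32) [ 0.3343 -0.2494  0.1848]
```

Emit:
drive_tool(
  increments=[
    {"linear": [0.032, -0.02, 0]},
    {"linear": [0.064, -0.04, 0]},
    {"linear": [0.096, -0.06, 0]},
    {"linear": [0.128, -0.08, 0]},
    {"linear": [0.16, -0.1, 0]},
    {"linear": [0.192, -0.12, 0]},
    {"linear": [0.224, -0.14, 0.01]},
    {"linear": [0.256, -0.16, 0.03]},
    {"linear": [0.288, -0.18, 0.05]},
    {"linear": [0.316, -0.196, 0.067]},
  ],
  gripper=1,
  squeeze=20,
)

```text
schema error: expected keys linear, roll
```

```bash
python3 -c "
from h import *
s=bot.get_state();print(s['grip_width'],s['wrist_force'],s['ee_rot'])
go((-30,-150,32),(-30,-130,32),(-30,-94,32))
p,d=viewer.camera('scene');cv2.imwrite('pics/s1.png',cv2.resize(p[190:350,190:390],(800,640))[:600,:,::-1])"
```

```text
0.08684360868830336 [ 0.25280242  0.47301726 -0.02907862] [[ 9.28330070e-01  3.71756360e-01 -7.00394970e-04]
 [ 3.71757014e-01 -9.28328719e-01  1.58478063e-03]
 [-6.10444872e-05 -1.73157626e-03 -9.99998499e-01]]
fix pos mm [-265.3 -438.5  216.4] t 0.1
(-30, -150, 32) [ 0.3161 -0.1964  0.1847]
(-30, -130, 32) [ 0.3226 -0.2153  0.1848]
(-30, -94, 32) [ 0.3343 -0.2494  0.1848]
```

View pics/s1.png

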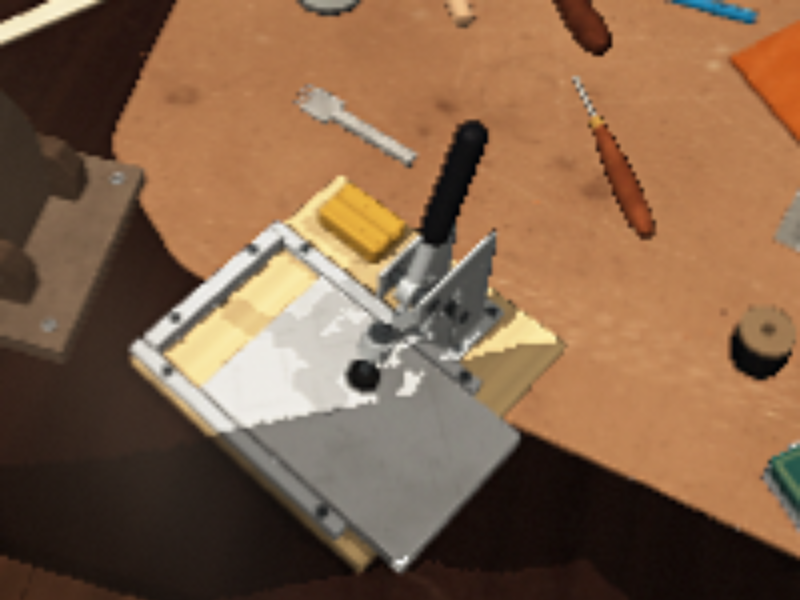

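The call was refused because each row needs "roll". The picture shows the scene unmoved, with the board end at the lower right, (400,570)–(520,435), and the cheek plates at (460,300).

Emit:
drive_tool(
  increments=[
    {"linear": [0.032, -0.02, 0], "roll": 0},
    {"linear": [0.064, -0.04, 0], "roll": 0},
    {"linear": [0.096, -0.06, 0], "roll": 0},
    {"linear": [0.128, -0.08, 0], "roll": 0},
    {"linear": [0.16, -0.1, 0], "roll": 0},
    {"linear": [0.192, -0.12, 0], "roll": 0},
    {"linear": [0.224, -0.14, 0.01], "roll": 0},
    {"linear": [0.256, -0.16, 0.03], "roll": 0},
    {"linear": [0.288, -0.18, 0.05], "roll": 0},
    {"linear": [0.316, -0.196, 0.067], "roll": 0},
  ],
  gripper=1,
  squeeze=20,
)

```text
time: 0.98
position: [0.4721, -0.325, 0.1496]
ee_rot: [[0.928, 0.372, 0.0], [0.372, -0.928, 0.0], [0.0, -0.0, -1.0]]
wrist_force: [0.2, 0.8, 0.9]
grip_width: 0.0283
grip_force: 0.0
```

```bash
python3 -c "
from h import *
s=bot.get_state();print(s['grip_width'],s['wrist_force'],s['ee_rot'])
go((-30,-150,32),(-30,-130,32),(-30,-94,32))"
```

```text
0.028267492550543682 [0.24951449 0.76654683 0.92782983] [[ 9.28089241e-01  3.72357836e-01  5.42459618e-05]
 [ 3.72357809e-01 -9.28089213e-01  2.74649368e-04]
 [ 1.52612936e-04 -2.34700216e-04 -9.99999961e-01]]
fix pos mm [ -28.9 -149.   149.6] t 0.9833
(-30, -150, 32) [-0.0014  0.0006  0.1176]
(-30, -130, 32) [ 0.0051 -0.0183  0.1176]
(-30, -94, 32) [ 0.0168 -0.0524  0.1176]
```

Emit:
drive_tool(
  increments=[
    {"linear": [-0.001, 0, 0.035], "roll": 0},
    {"linear": [-0.001, 0, 0.07], "roll": 0},
    {"linear": [-0.001, 0, 0.1], "roll": 0},
    {"linear": [-0.001, 0, 0.117], "roll": 0},
    {"linear": [-0.001, 0, 0.117], "roll": 0},
    {"linear": [0.002, -0.009, 0.117], "roll": 0},
    {"linear": [0.005, -0.018, 0.117], "roll": 0},
    {"linear": [0.005, -0.018, 0.117], "roll": 0},
  ],
)

```text
time: 1.65
position: [0.4706, -0.3061, 0.0349]
ee_rot: [[0.927, 0.375, 0.002], [0.375, -0.927, 0.0], [0.002, 0.0, -1.0]]
wrist_force: [1.9, 0.4, -0.3]
grip_width: 0.0004
grip_force: 0.0
```

```bash
python3 -c "
from h import *
s=bot.get_state();print(s['grip_width'],s['wrist_force'])
go((-30,-104,32),(-30,-94,32),(-30,-90,32))
a=viewer.camera('scene')[0][210:330,230:350];C=cal('wrist');b,d=viewer.camera('wrist')
cv2.imwrite('pics/s2.png',np.hstack([cv2.resize(a,(384,384)),b[:,60:476]])[:,:,::-1])"
```

```text
0.0004135330390566041 [ 1.89051734  0.42662079 -0.2577106 ]
fix pos mm [ -29.4 -130.1   34.9] t 1.65
(-30, -104, 32) [ 0.008  -0.0249  0.0029]
(-30, -94, 32) [ 0.0113 -0.0343  0.0029]
(-30, -90, 32) [ 0.0126 -0.0381  0.0029]
```

View pics/s2.png

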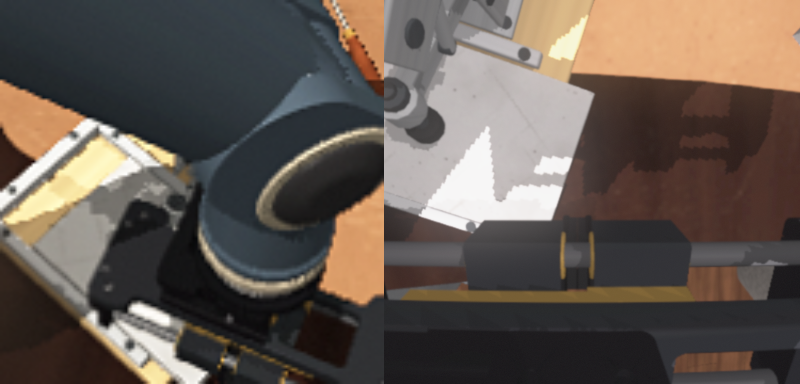

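The scene crop shows the forearm above the fixture. The wrist view shows the board end edge from (593,95) to (553,220), close to the closed fingers at (577,255). Next I'll push in small steps.

Emit:
drive_tool(
  increments=[
    {"linear": [0.001, -0.003, 0.002], "roll": 0},
    {"linear": [0.003, -0.009, 0.002], "roll": 0},
    {"linear": [0.005, -0.015, 0.002], "roll": 0},
    {"linear": [0.007, -0.021, 0.002], "roll": 0},
    {"linear": [0.008, -0.025, 0.002], "roll": 0},
    {"linear": [0.008, -0.025, 0.002], "roll": 0},
  ],
)

```text
time: 2.25
position: [0.4675, -0.2809, 0.0313]
ee_rot: [[0.928, 0.373, -0.0], [0.373, -0.928, 0.001], [-0.0, -0.001, -1.0]]
wrist_force: [-0.6, 1.1, 0.6]
grip_width: 0.0001
grip_force: 0.0
```

```bash
python3 -c "
from h import *
s=bot.get_state();print(s['wrist_force'])
go((-30,-104,32),(-30,-94,32),(-30,-90,32))
C=cal('wrist');b,d=viewer.camera('wrist')
cv2.imwrite('pics/s3.png',b[:,:,::-1])"
```

```text
[-0.57388276  1.07883015  0.57413844]
fix pos mm [ -31.3 -104.8   31.3] t 2.25
(-30, -104, 32) [ 0.0014 -0.0003 -0.0007]
(-30, -94, 32) [ 0.0047 -0.0098 -0.0006]
(-30, -90, 32) [ 0.006  -0.0136 -0.0006]
```

View pics/s3.png

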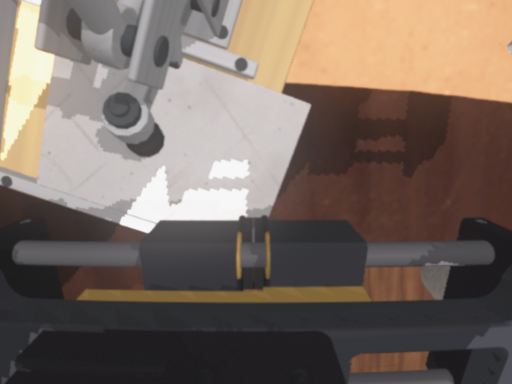

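The board's far-right corner is at (309,104), and its end edge runs to about (270,218). The fence end is at (257,68).

```bash
python3 -c "
from h import *
P=onplane('wrist',[[309,104],[290,160],[272,212]],.024);print(((P-FT)@FR*1e3).round(1))
P=onplane('wrist',[[257,68],[255,75]],.022);print(((P-FT)@FR*1e3).round(1))
print(proj('wrist',[W((-30+4,-104+17,15)),W((-31,-105,15))]))
"
```

```text
[[  56.7 -113.1   24. ]
 [  20.  -114.5   24. ]
 [ -17.6 -115.8   24. ]]
[[ 66.1 -75.7  22. ]
 [ 61.9 -75.8  22. ]]
[[229.50522316 205.71330461]
 [250.93057652 219.48553437]]
```

```bash
python3 -c "
from h import *
b,d=viewer.camera('wrist');s=bot.get_state()
P,u,v=cloud('wrist',d)
T=(P-s['position'])@s['ee_rot']*1e3;Q=(P-FT)@FR*1e3
for r in range(196,290,6):
  for c in (230,244,254,264,280):
    i=np.nonzero((u==c)&(v==r))[0]
    print(r,c,*( [T[i[0]].round(0),Q[i[0]].round(0)] if len(i) else ['-']),end=' | ')
  print()
m=(abs(Q[:,2]-24)<4)&(Q[:,0]>-20)&(Q[:,0]<50)&(Q[:,1]<-50);print(Q[m].min(0),np.median(Q[m],0))
"
```

```text
196 230 [ 21. -15.   8.] [-16. -86.  23.] | 196 244 [20. -5. 10.] [-14. -95.  22.] | 196 254 [21.  2.  8.] [ -11. -101.   23.] | 196 264 [20.  8.  9.] [  -9. -108.   22.] | 196 280 [13. 22. 33.] [ -12. -123.   -2.] | 
202 230 [ 16. -15.   9.] [-21. -87.  22.] | 202 244 [16. -5.  9.] [-17. -96.  23.] | 202 254 [16.  2.  9.] [ -15. -103.   22.] | 202 264 [16.  9.  9.] [ -13. -109.   23.] | 202 280 [ 8. 22. 33.] [ -16. -124.   -1.] | 
208 230 [ 12. -15.  10.] [-25. -88.  22.] | 208 244 [12. -5. 10.] [-22. -97.  22.] | 208 254 [12.  2.  8.] [ -19. -104.   24.] | 208 264 [12.  9.  8.] [ -17. -110.   23.] | 208 280 [ 3. 22. 33.] [ -21. -126.   -2.] | 
214 230 [  8. -15.   9.] [-29. -90.  23.] | 214 244 [ 7. -5.  9.] [-26. -99.  23.] | 214 254 [8. 2. 8.] [ -23. -105.   23.] | 214 264 [8. 9. 9.] [ -21. -112.   23.] | 214 280 [-2. 22. 34.] [ -26. -128.   -2.] | 
220 230 [ 38.  -7. -79.] [  3. -87. 111.] | 220 244 [ 12.  -5. -13.] [-22. -98.  44.] | 220 254 [10.  2. -9.] [ -21. -104.   40.] | 220 264 [ 11.   8. -11.] [ -18. -110.   43.] | 220 280 [ 38.  10. -79.] [   8. -104.  110.] | 
226 230
[... 1907 characters left out ...]
 84.] | 274 254 [ -1.   1. -52.] [ -31. -108.   83.] | 274 264 [  7.   6. -65.] [ -22. -109.   96.] | 274 280 [ 28.   9. -96.] [  -2. -106.  128.] | 
280 230 [ 27.  -6. -97.] [ -8. -92. 129.] | 280 244 [ -4.  -3. -53.] [ -36. -104.   84.] | 280 254 [ -3.   1. -53.] [ -34. -109.   85.] | 280 264 [  5.   6. -65.] [ -25. -110.   97.] | 280 280 [ 26.   9. -96.] [  -4. -106.  128.] | 
286 230 [ 24.  -6. -97.] [-10. -93. 128.] | 286 244 [ -7.  -3. -53.] [ -39. -105.   84.] | 286 254 [ -7.   2. -53.] [ -37. -110.   85.] | 286 264 [  2.   6. -66.] [ -27. -111.   97.] | 286 280 [ 24.   9. -96.] [  -6. -107.  128.] | 
[ -19.99864343 -114.49746115   20.24964023] [ 17.48356476 -81.42386248  22.59090036]
```

Emit:
drive_tool(
  increments=[
    {"linear": [-0.006, 0.02, -0.015], "roll": 0},
    {"linear": [-0.012, 0.04, -0.03], "roll": 0},
    {"linear": [-0.015, 0.05, -0.03], "roll": 0},
    {"linear": [-0.015, 0.05, -0.03], "roll": 0},
  ],
)

```text
time: 2.68
position: [0.4723, -0.3383, 0.0619]
ee_rot: [[0.93, 0.367, 0.002], [0.367, -0.93, -0.003], [0.001, 0.004, -1.0]]
wrist_force: [-1.1, -0.2, 0.3]
grip_width: 0.0003
grip_force: 0.0
```

```bash
python3 -c "
from h import *
s=bot.get_state();C=cal('wrist');b,d=viewer.camera('wrist');print(s['wrist_force'],s['grip_width'])
go((-30,-150,32))
P,u,v=cloud('wrist',d,C)
T=(P-s['position'])@s['ee_rot']*1e3;Q=(P-FT)@FR*1e3
for c in (236,240,246,250,254,258,262,266,270,274):
  m=(u==c)&(v>185)&(v<240)&(abs(T[:,0])<25)&(Q[:,2]>30)
  if m.any(): i=np.nonzero(m)[0][np.argmax(T[m,2])];print(c,v[i],T[i].round(1),Q[i].round(1))
m=(abs(Q[:,2]-24)<3)&(abs(Q[:,0])<40)&(Q[:,1]<-50);print('board end',Q[m,1].min())
cv2.imwrite('pics/s4.png',cv2.resize(b[170:300,180:330],(750,600))[:600,:,::-1])
"
```

```text
[-1.08913627 -0.22415927  0.2599499 ] 0.0003461354414632785
fix pos mm [ -29.9 -159.7   61. ] t 2.7333
(-30, -150, 32) [ 0.003  -0.0092  0.029 ]
240 215 [11.7 -7.4 -4.2] [ -20.7 -151.6   66.1]
246 217 [ 9.9 -3.6 -3. ] [ -21.2 -155.8   64.9]
250 217 [10.3 -1.  -4. ] [ -20.  -158.1   66. ]
254 217 [10.2  1.6 -3.8] [ -19.2 -160.6   65.8]
258 217 [10.4  4.2 -4.3] [ -18.2 -163.    66.3]
262 215 [11.6  6.8 -3.9] [ -16.2 -165.    65.8]
266 215 [11.6  9.4 -3.9] [ -15.4 -167.5   65.8]
board end -114.57687943134627
```

View pics/s4.png

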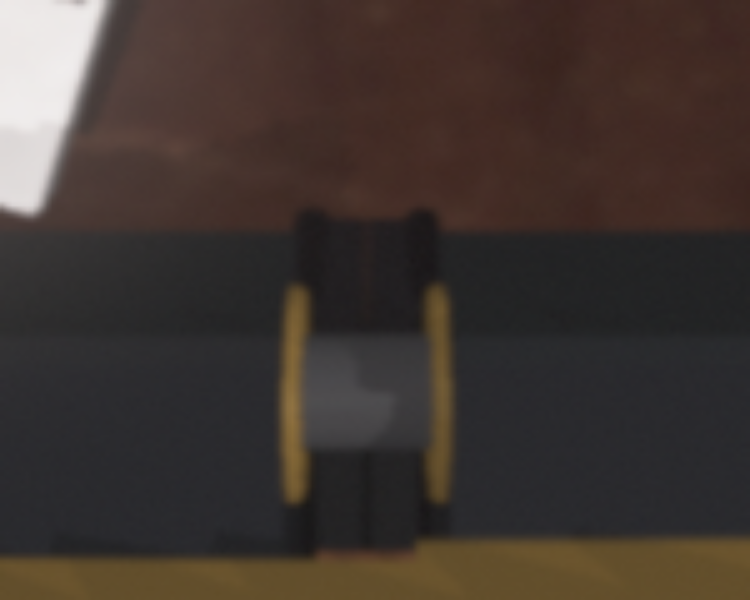

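The close-up shows the closed fingers ending at row ~217, which puts them near tool z −4 mm. They are much shorter than the stated +17 and about 20×20 mm across, so the fingers passed above the board. Next I'll descend carefully beside the board, watching the force.

Emit:
drive_tool(
  increments=[
    {"linear": [0.003, -0.009, 0.02], "roll": 0},
    {"linear": [0.003, -0.009, 0.032], "roll": 0},
    {"linear": [0.003, -0.009, 0.037], "roll": 0},
    {"linear": [0.003, -0.009, 0.04], "roll": 0},
    {"linear": [0.003, -0.009, 0.041], "roll": 0},
    {"linear": [0.003, -0.009, 0.041], "roll": 0},
  ],
)

```text
time: 3.23
position: [0.4717, -0.325, 0.0202]
ee_rot: [[0.928, 0.372, -0.0], [0.372, -0.928, 0.0], [-0.0, -0.0, -1.0]]
wrist_force: [-0.7, -0.3, 0.6]
grip_width: 0.0005
grip_force: 0.0
```

Emit:
drive_tool(
  increments=[
    {"linear": [0, 0, 0.003], "roll": 0},
    {"linear": [0, 0, 0.005], "roll": 0},
    {"linear": [0, 0, 0.006], "roll": 0},
    {"linear": [0, 0, 0.006], "roll": 0},
  ],
)

```text
time: 3.57
position: [0.4715, -0.325, 0.0143]
ee_rot: [[0.928, 0.372, -0.0], [0.372, -0.928, 0.0], [-0.0, -0.0, -1.0]]
wrist_force: [0.3, -0.2, -0.4]
grip_width: 0.0002
grip_force: 0.0
```

```bash
python3 -c "
from h import *
s=bot.get_state();C=cal('wrist');b,d=viewer.camera('wrist');print(s['wrist_force'])
P,u,v=cloud('wrist',d,C);Q=(P-FT)@FR*1e3
T=(P-s['position'])@s['ee_rot']*1e3
m=(abs(T[:,1])<20)&(abs(T[:,0])<22)&(v<240)
for c in (246,254,262):
  for r in range(205,222,3):
    i=np.nonzero((u==c)&(v==r))[0]
    if len(i):print(c,r,T[i[0]].round(1),Q[i[0]].round(1))
go((-30,-130,14),(-30,-110,14),(-30,-100,14),(-30,-90,14))"
```

```text
[ 0.34930882 -0.21750658 -0.40157767]
246 205 [11.2 -4.1 17.3] [ -20.1 -141.5   -3. ]
246 208 [ 9.2 -4.1 16.6] [ -22.1 -142.2   -2.3]
246 211 [ 7.2 -4.1 15.8] [ -24.  -142.9   -1.5]
246 214 [ 4.6 -4.1 16.6] [ -26.4 -143.7   -2.3]
246 217 [10.2 -3.5 -3.9] [ -20.9 -142.4   18.2]
246 220 [ 9.8 -3.4 -8. ] [ -21.3 -142.6   22.3]
254 205 [11.4  1.7 16.9] [ -18.1 -146.9   -2.6]
254 208 [ 9.4  1.7 16. ] [ -20.  -147.6   -1.7]
254 211 [ 6.7  1.7 17.1] [ -22.5 -148.5   -2.8]
254 214 [ 4.7  1.7 16.3] [ -24.4 -149.1   -2. ]
254 217 [10.1  1.6 -3.5] [ -19.4 -147.3   17.8]
254 220 [ 9.9  1.6 -8.2] [ -19.6 -147.4   22.5]
262 205 [11.3  7.5 17.1] [ -16.3 -152.4   -2.8]
262 208 [ 9.5  7.4 15.8] [ -18.1 -153.    -1.5]
262 211 [ 7.   7.5 16.4] [ -20.4 -153.9   -2.1]
262 214 [ 5.2  7.5 14.9] [ -22.1 -154.4   -0.6]
262 217 [11.8  6.7 -7.9] [ -16.1 -151.5   22.2]
262 220 [ 11.8   6.5 -13. ] [ -16.2 -151.3   27.3]
fix pos mm [ -29.4 -149.1   14.4] t 3.6167
(-30, -130, 14) [ 0.0056 -0.0183  0.0004]
(-30, -110, 14) [ 0.0121 -0.0372  0.0004]
(-30, -100, 14) [ 0.0153 -0.0467  0.0004]
(-30, -90, 14) [ 0.0185 -0.0561  0.0004]
```

Emit:
drive_tool(
  increments=[
    {"linear": [0.003, -0.01, 0.004], "roll": 0},
    {"linear": [0.0055, -0.018, 0.004], "roll": 0},
    {"linear": [0.007, -0.023, 0.004], "roll": 0},
    {"linear": [0.0085, -0.028, 0.004], "roll": 0},
    {"linear": [0.01, -0.033, 0.004], "roll": 0},
    {"linear": [0.012, -0.037, 0.004], "roll": 0},
    {"linear": [0.012, -0.037, 0.004], "roll": 0},
  ],
)

```text
time: 4.2
position: [0.4691, -0.2849, 0.0104]
ee_rot: [[0.928, 0.373, -0.0], [0.373, -0.928, 0.001], [0.0, -0.001, -1.0]]
wrist_force: [-0.3, -0.6, 0.4]
grip_width: 0.0009
grip_force: 0.0
```

```bash
cat >> h.py <<'E'
def look():
    s=bot.get_state();C=cal('wrist');b,d=viewer.camera('wrist');print(s['wrist_force'])
    P,u,v=cloud('wrist',d,C);Q=(P-FT)@FR*1e3
    for x0 in (-30,-10,10,30,45):
        m=(abs(Q[:,2]-22.5)<3)&(abs(Q[:,0]-x0)<5)&(Q[:,1]<-50)&(v<210);print('board end',x0,Q[m,1].min().round(1) if m.any() else None)
    return b,d
E
python3 -c "
from h import *
look();go((-30,-100,10),(-30,-90,10))"
```

```text
[-0.31212897 -0.61415266  0.41371348]
board end -30 -66.2
board end -10 -97.2
board end 10 -97.4
board end 30 -97.8
board end 45 -98.1
fix pos mm [ -29.7 -109.4   10.5] t 4.25
(-30, -100, 10) [ 0.0028 -0.009   0.0005]
(-30, -90, 10) [ 0.006  -0.0184  0.0005]
```

Emit:
drive_tool(
  increments=[
    {"linear": [0.0015, -0.005, 0], "roll": 0},
    {"linear": [0.003, -0.009, 0], "roll": 0},
    {"linear": [0.0045, -0.014, 0], "roll": 0},
    {"linear": [0.0055, -0.017, 0], "roll": 0},
    {"linear": [0.0062, -0.019, 0], "roll": 0},
    {"linear": [0.0065, -0.02, 0], "roll": 0},
    {"linear": [0.0065, -0.02, 0], "roll": 0},
  ],
)

```text
time: 4.83
position: [0.4677, -0.265, 0.0105]
ee_rot: [[0.928, 0.372, 0.0], [0.372, -0.928, -0.0], [0.0, 0.0, -1.0]]
wrist_force: [-0.3, -0.6, 0.9]
grip_width: 0.0004
grip_force: 0.6
```

```bash
python3 -c "
from h import *
look();go((-30,-90,10),(-30,-88,10))"
```

```text
[-0.32714886 -0.61363997  0.88882765]
board end -30 None
board end -10 -77.5
board end 10 -78.1
board end 30 -78.4
board end 45 -78.8
fix pos mm [-30.2 -88.9  10.4] t 4.8833
(-30, -90, 10) [-0.0001  0.0011  0.0004]
(-30, -88, 10) [ 0.0005 -0.0008  0.0004]
```

Nearly home, with no stop force yet. I'll push on in half-millimetre steps.

Emit:
drive_tool(
  increments=[
    {"linear": [0.0002, -0.0008, 0], "roll": 0},
    {"linear": [0.0005, -0.0016, 0], "roll": 0},
    {"linear": [0.0007, -0.0022, 0], "roll": 0},
    {"linear": [0.0007, -0.0022, 0], "roll": 0},
  ],
)

```text
time: 5.22
position: [0.4676, -0.2638, 0.0105]
ee_rot: [[0.929, 0.371, 0.001], [0.371, -0.929, -0.001], [0.0, 0.001, -1.0]]
wrist_force: [0.5, -4.6, 0.6]
grip_width: 0.0006
grip_force: 2.1
```

Emit:
drive_tool(
  increments=[
    {"linear": [0.0003, -0.001, 0], "roll": 0},
    {"linear": [0.0005, -0.0016, 0], "roll": 0},
    {"linear": [0.0005, -0.0016, 0], "roll": 0},
  ],
)

```text
time: 5.47
position: [0.4681, -0.2635, 0.0107]
ee_rot: [[0.929, 0.37, 0.003], [0.37, -0.929, -0.003], [0.001, 0.004, -1.0]]
wrist_force: [1.2, -6.9, -1.8]
grip_width: 0.0003
grip_force: 3.6
```

```bash
python3 -c "
from h import *
look();go((-30,-130,10))"
```

```text
[ 1.16879792 -6.86317785 -1.80437421]
board end -30 None
board end -10 -76.6
board end 10 -76.8
board end 30 -77.3
board end 45 -77.6
fix pos mm [-29.7 -87.4  10.7] t 5.5167
(-30, -130, 10) [-0.014   0.0402  0.0008]
```

Emit:
drive_tool(
  increments=[
    {"linear": [-0.007, 0.02, 0], "roll": 0},
    {"linear": [-0.014, 0.04, 0], "roll": 0},
    {"linear": [-0.014, 0.04, -0.035], "roll": 0},
    {"linear": [-0.014, 0.04, -0.075], "roll": 0},
    {"linear": [-0.014, 0.04, -0.115], "roll": 0},
    {"linear": [-0.014, 0.04, -0.155], "roll": 6},
    {"linear": [-0.014, 0.04, -0.185], "roll": 12},
    {"linear": [-0.014, 0.04, -0.19], "roll": 18},
    {"linear": [-0.014, 0.04, -0.19], "roll": 19},
    {"linear": [-0.014, 0.04, -0.19], "roll": 19},
  ],
)

```text
time: 6.35
position: [0.469, -0.3022, 0.1999]
ee_rot: [[0.999, 0.052, -0.001], [0.052, -0.999, 0.001], [-0.001, -0.001, -1.0]]
wrist_force: [0.2, 0.0, 0.1]
grip_width: 0.0004
grip_force: 0.0
```

```bash
python3 -c "
from h import *
s=bot.get_state();print((FR.T@s['ee_rot']).round(3));look()
b=viewer.camera('top')[0];cv2.imwrite('pics/t2.png',cv2.resize(b[180:300,225:385],(800,600))[:,:,::-1])
go((40,-30,190))"
```

```text
[[ 1.     0.001 -0.001]
 [ 0.001 -1.     0.001]
 [-0.001 -0.001 -1.   ]]
[0.16725138 0.0146154  0.0777179 ]
board end -30 -75.7
board end -10 -76.3
board end 10 -77.8
board end 30 -77.7
board end 45 -78.2
fix pos mm [ -31.6 -126.1  198.5] t 6.45
(40, -30, 190) [ 0.0717 -0.096   0.0085]
```

View pics/t2.png

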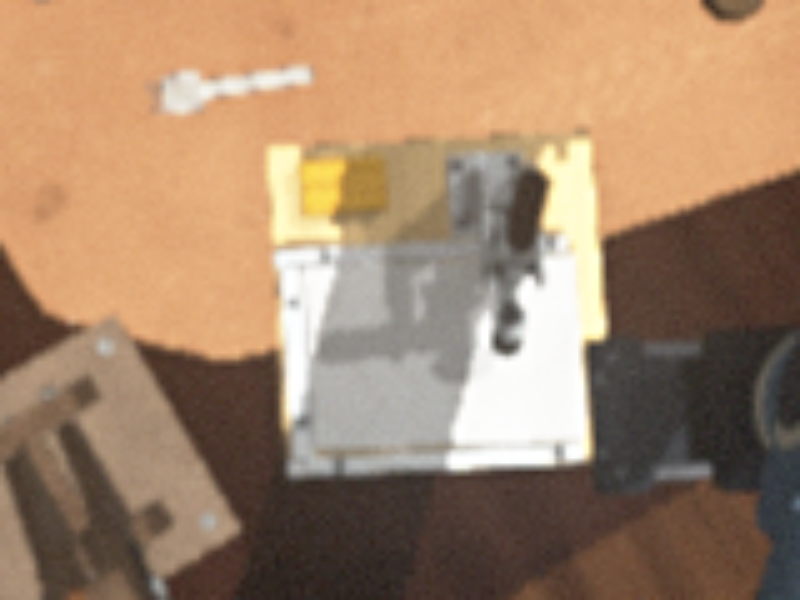

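The top crop shows the board tight against the stop at left (x≈300) with no wood gap. The lever is still up at (527,205). Next I'll position beside the grip.

Emit:
drive_tool(
  increments=[
    {"linear": [0.02, -0.032, 0], "roll": 0},
    {"linear": [0.04, -0.064, 0.003], "roll": 0},
    {"linear": [0.06, -0.09, 0.006], "roll": 0},
    {"linear": [0.072, -0.096, 0.009], "roll": 0},
    {"linear": [0.072, -0.096, 0.009], "roll": 0},
    {"linear": [0.072, -0.096, 0.009], "roll": 0},
  ],
)

```text
time: 6.95
position: [0.5357, -0.2039, 0.1896]
ee_rot: [[0.999, 0.051, -0.003], [0.051, -0.999, 0.001], [-0.003, -0.001, -1.0]]
wrist_force: [-0.5, -1.2, -0.2]
grip_width: 0.0003
grip_force: 0.0
```

```bash
python3 -c "
from h import *
s=bot.get_state();print(s['wrist_force'])
q=np.arange(0,1.16,.1);a=1.2-q;r=90;g=6
L=[(45+r*np.cos(x)-g*np.sin(x)-10,-30,103+r*np.sin(x)+g*np.cos(x)-4) for x in a]
go(*[tuple(np.round(p,1)) for p in L])"
```

```text
[-0.51811665 -1.23612935 -0.1688681 ]
fix pos mm [ 40.8 -31.3 189.6] t 6.95
(np.float64(62.0), np.float64(-30.0), np.float64(185.1)) [ 0.0212 -0.0013  0.0045]
(np.float64(70.5), np.float64(-30.0), np.float64(181.9)) [ 0.0298 -0.0013  0.0076]
(np.float64(78.6), np.float64(-30.0), np.float64(178.0)) [ 0.0379 -0.0013  0.0115]
(np.float64(86.2), np.float64(-30.0), np.float64(173.2)) [ 0.0455 -0.0013  0.0163]
(np.float64(93.4), np.float64(-30.0), np.float64(167.7)) [ 0.0527 -0.0013  0.0218]
(np.float64(100.0), np.float64(-30.0), np.float64(161.6)) [ 0.0593 -0.0013  0.0278]
(np.float64(105.9), np.float64(-30.0), np.float64(154.8)) [ 0.0653 -0.0012  0.0346]
(np.float64(111.1), np.float64(-30.0), np.float64(147.4)) [ 0.0705 -0.0012  0.042 ]
(np.float64(115.6), np.float64(-30.0), np.float64(139.6)) [ 0.075  -0.0012  0.0498]
(np.float64(119.2), np.float64(-30.0), np.float64(131.3)) [ 0.0786 -0.0012  0.0581]
(np.float64(122.0), np.float64(-30.0), np.float64(122.8)) [ 0.0815 -0.0012  0.0666]
(np.float64(124.0), np.float64(-30.0), np.float64(114.0)) [ 0.0835 -0.0012  0.0754]
```

Press to around q=0.4 first.

Emit:
drive_tool(
  increments=[
    {"linear": [0.01, -0.001, 0.003], "roll": 0},
    {"linear": [0.018, -0.001, 0.004], "roll": 0},
    {"linear": [0.022, -0.001, 0.005], "roll": 0},
    {"linear": [0.026, -0.001, 0.006], "roll": 0},
    {"linear": [0.03, -0.001, 0.008], "roll": 0},
    {"linear": [0.034, -0.001, 0.0095], "roll": 0},
    {"linear": [0.038, -0.001, 0.0115], "roll": 0},
    {"linear": [0.0455, -0.001, 0.0165], "roll": 0},
    {"linear": [0.0525, -0.001, 0.022], "roll": 0},
    {"linear": [0.0525, -0.001, 0.022], "roll": 0},
  ],
)

```text
time: 7.78
position: [0.5903, -0.1998, 0.1681]
ee_rot: [[0.999, 0.05, 0.001], [0.05, -0.999, 0.001], [0.001, -0.001, -1.0]]
wrist_force: [-0.1, 0.8, 0.8]
grip_width: 0.0004
grip_force: 0.0
```

```bash
python3 -c "
from h import *
s=bot.get_state();C=cal('wrist');b,d=viewer.camera('wrist');print(s['wrist_force'])
go((100,-30,161.6))
cv2.imwrite('pics/w5.png',b[:,:,::-1])"
```

```text
[-0.10130149  0.78450915  0.83721768]
fix pos mm [ 94.9 -29.9 168.4] t 7.8333
(100, -30, 161.6) [0.0051 0.0001 0.0068]
```

View pics/w5.png

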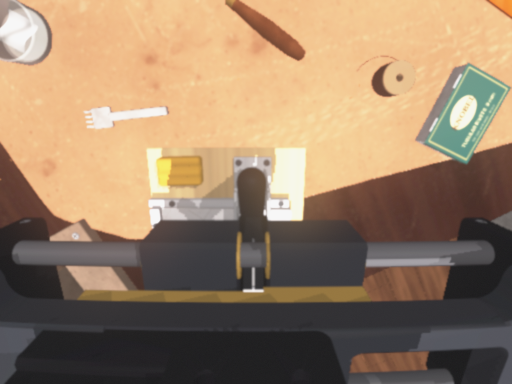

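The grip is at (252,185–215), directly ahead of the fingers at (253,250). I'm reading its angle from depth and carrying on.

```bash
cat >> h.py <<'E'
def lever():
    s=bot.get_state();C=cal('wrist');b,d=viewer.camera('wrist');P,u,v=cloud('wrist',d,C);Q=(P-FT)@FR*1e3
    m=(abs(Q[:,1]+30)<3)&(v<214)&(Q[:,2]>80)&(Q[:,0]>70)
    A=Q[m];print('F',s['wrist_force'],'n',m.sum())
    if m.any():
        k=np.polyfit(A[:,0],A[:,2],1);i=A[:,0].argmax();print('slope angle',np.arctan(k[0]),'ends',A[A[:,0].argmin()],A[i])
E
python3 -c "
from h import *
lever()"
```

```text
F [-0.26111591  0.79231247  0.87036114] n 478
slope angle 0.4599097017561102 ends [104.58915494 -32.77949478 162.68009867] [140.66363923 -28.33659779 175.92622356]
```

Emit:
drive_tool(
  increments=[
    {"linear": [0.004, 0, 0.004], "roll": 0},
    {"linear": [0.007, 0, 0.0075], "roll": 0},
    {"linear": [0.01, 0, 0.011], "roll": 0},
    {"linear": [0.013, 0, 0.0145], "roll": 0},
    {"linear": [0.016, 0, 0.0185], "roll": 0},
    {"linear": [0.0185, 0, 0.0225], "roll": 0},
    {"linear": [0.0185, 0, 0.0225], "roll": 0},
  ],
)

```text
time: 8.47
position: [0.6084, -0.1995, 0.147]
ee_rot: [[0.999, 0.05, 0.002], [0.05, -0.999, -0.0], [0.002, 0.0, -1.0]]
wrist_force: [0.0, 0.5, 4.0]
grip_width: 0.0008
grip_force: 1.6
```

```bash
python3 -c "
from h import *
lever();go((115.6,-30,139.6),(119,-30,131),(122,-30,122),(123,-30,116))"
```

```text
F [0.02087328 0.50438539 3.95040525] n 455
slope angle 0.188866061083845 ends [127.04485829 -30.81491269 151.36845529] [156.67959047 -30.85420814 153.18316931]
fix pos mm [113.5 -30.7 147.2] t 8.5167
(115.6, -30, 139.6) [ 0.002  -0.0007  0.0076]
(119, -30, 131) [ 0.0054 -0.0007  0.0162]
(122, -30, 122) [ 0.0084 -0.0007  0.0252]
(123, -30, 116) [ 0.0094 -0.0007  0.0312]
```

Emit:
drive_tool(
  increments=[
    {"linear": [0.001, 0, 0.004], "roll": 0},
    {"linear": [0.002, 0, 0.008], "roll": 0},
    {"linear": [0.003, 0, 0.012], "roll": 0},
    {"linear": [0.005, 0, 0.016], "roll": 0},
    {"linear": [0.006, 0, 0.02], "roll": 0},
    {"linear": [0.007, 0, 0.024], "roll": 0},
    {"linear": [0.008, 0, 0.028], "roll": 0},
    {"linear": [0.008, 0, 0.032], "roll": 0},
    {"linear": [0.008, 0, 0.032], "roll": 0},
  ],
)

```text
time: 9.27
position: [0.6141, -0.1991, 0.1132]
ee_rot: [[0.999, 0.049, -0.003], [0.049, -0.999, 0.001], [-0.003, -0.001, -1.0]]
wrist_force: [-0.1, 0.4, -0.0]
grip_width: 0.0006
grip_force: 0.0
```

```bash
python3 -c "
from h import *
lever();go((122,-30,114))"
```

```text
F [-0.14927177  0.42925442 -0.03105703] n 554
slope angle -0.040959323812310613 ends [130.97403775 -30.04965434 112.72078577] [169.22239484 -29.45888795 107.1218442 ]
fix pos mm [119.6 -30.7 113.8] t 9.3167
(122, -30, 114) [ 0.0024 -0.0007 -0.0002]
```

It has snapped down and the force is zero. Now I'll lift off and verify.

Emit:
drive_tool(
  increments=[
    {"linear": [0, 0, -0.02], "roll": 0},
    {"linear": [-0.01, 0, -0.06], "roll": 0},
    {"linear": [-0.03, 0, -0.1], "roll": 0},
    {"linear": [-0.06, 0, -0.13], "roll": 0},
    {"linear": [-0.06, 0, -0.13], "roll": 0},
    {"linear": [-0.06, 0, -0.13], "roll": 0},
  ],
)

```text
time: 9.82
position: [0.5553, -0.2033, 0.248]
ee_rot: [[0.999, 0.047, 0.005], [0.047, -0.999, -0.002], [0.005, 0.003, -1.0]]
wrist_force: [-0.2, -0.1, -0.3]
grip_width: 0.0007
grip_force: 0.0
```

```bash
python3 -c "
from h import *
lever();b,d=look();cv2.imwrite('pics/w6.png',b[:,:,::-1])"
```

```text
F [-0.16115195 -0.07945326 -0.34389988] n 487
slope angle 0.08031771210861702 ends [ 70.05033179 -27.04713044 106.46498669] [168.2443936  -32.05044055 108.78622486]
[ 0.19321133  0.46045922 -0.00217557]
board end -30 None
board end -10 None
board end 10 -76.4
board end 30 -75.8
board end 45 -77.0
```

View pics/w6.png

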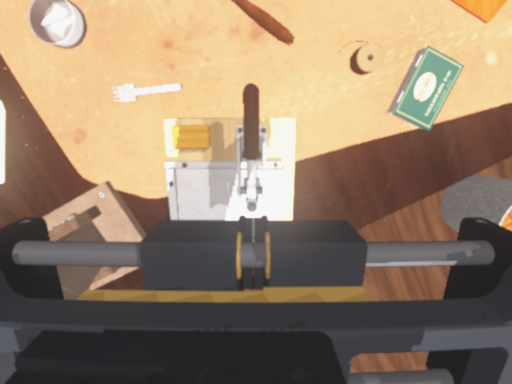

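The lever lies nearly level with its grip at (251,85–158). The board end is at −77 mm, which is home, and the beeswax at (192,137) and the other things are undisturbed. Handing in.

```bash
python3 -c "
from plant import sign_off
print(sign_off())"
```

```text
the job is handed in; nothing more can be done
None
```

The board is pushed home against the end stop and the toggle clamp is snapped down and locked over it; the job was handed in at about 10 s, and sign-off returned no verdict.

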